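Seat a digestion vessel in the capping station and close its torque cap to the click

TASK

Take the digestion vessel by the black wing on its cap, stand it fully down in the square pocket of the capping station without forcing it, then turn the wing clockwise until the cap's torque clutch clicks and stop at that first click: a second one spoils the seal. Let go and leave the vessel standing tight in the station, with the other things on the bench undisturbed.

Things in the scene. Friction and masses are not known exactly. Their poses are not given: they have to be found in the camera images.
- vessel: Digestion vessel, loose, upright, 0.4 to 0.7 kg, 120 mm tall: grey square foot 44 x 44 mm, 24 mm high, edges rounded 3 mm; white round jacket 47 mm across with two grey bands; blue ribbed collar 50 mm across (74 to 90 mm up); black wing on top. Origin: centre of the foot's underside; z up; x, y square to the foot's sides (any quarter turn looks the same).
- wing_grip (a point): Middle of the wing's black grip bar, on the vessel's axis, 107.5 mm above the foot's underside. Bar 46 mm long (this point's x), 14 mm thick (its y), 24 mm high (12 mm above and below this point), on a flat black disc 45 mm across. The bar can carry the vessel. A yellow dot on the disc's rim and a white dot on the collar's start 0.4 rad apart; each click parts them by 0.45 rad.
- wing: Whole wing; origin on the axis, 90 mm above the foot's underside. Turned clockwise (seen from above) it turns the blue collar with light drag for 0.4 to 3.0 rad, which cannot be seen beforehand; so re-grip as needed. Then the torque climbs to about 0.4 N m and the clutch snaps over with a click, the torque falling to nothing; further clicks come every 0.45 rad. Anticlockwise loosens the collar.
- station_pocket (a point): Centre of the floor of the capping station's square pocket, 8 mm above the worktop; z up, x and y square to the pocket's sides. The pocket is 47 x 47 mm, 20 mm deep, open at the top, with a sloping bright lip 5 mm high round its mouth that leads the foot in. It takes the foot in any quarter turn and keeps the vessel from turning.
- station: The capping station, fixed to the worktop: dark steel plate 116 x 116 x 8 mm with four bolt heads, on it a blue block 74 x 74 mm, 20 mm high, that holds the pocket. Origin under the plate's centre, on the worktop; axes as the pocket's.
- dropper_bottle: Amber dropper bottle, 32 mm wide, 78 mm tall, a bystander; origin at the centre of its underside.
- ointment_pot: White screw pot, 62 mm wide, 66 mm tall, a bystander; origin at the centre of its underside.
- marker: Black marker pen lying on the worktop, 136 x 16 mm, a bystander; origin at its middle, underneath.
- cork_a: Cork stopper, 30 mm wide, 28 mm tall, a bystander; origin at the centre of its underside.
Mind the look-alikes: they are no part of the job. Several things have the shape of the station; the one meant has the colours described above.

How it is judged:
On the way, in this order (a step that is already met when the one before it is completed fails the run):
1. the vessel stands fully down in the station's pocket, before the clutch clicks (z of vessel in the frame of station_pocket below 0.004 m and horizontal distance between vessel and station_pocket below 0.004 m and angle between vessel's own z axis and vertical below 0.07 rad), for 0.2 s.
2. with the vessel down in the pocket the wing is turned clockwise until the clutch clicks (distance between dot_wing and dot_collar above 0.015 m and distance between lug_collar and lug_neck below 0.0068 m and z of vessel in the frame of station_pocket below 0.006 m and horizontal distance between vessel and station_pocket below 0.004 m and angle between vessel's own z axis and vertical below 0.1 rad), for 0.05 s.
At the end, for the whole second after the job is handed in: The vessel stands at rest in the station's pocket: foot within 4 mm of its floor and centre, tilt under 0.06 rad; the collar hard against its thread stop (turned back less than 0.04 rad); the wing slipped past one click and not a second on the collar (0.25 to 0.64 rad, by the gap between the dots) (z of vessel in the frame of station_pocket below 0.004 m and horizontal distance between vessel and station_pocket below 0.004 m and angle between vessel's own z axis and vertical below 0.06 rad and distance between dot_wing and dot_collar between 0.015 and 0.0222 m and distance between lug_collar and lug_neck below 0.0068 m and linear speed of vessel below 0.01 m/s); the robot touches nothing.
It fails at once if the clutch is clicked a second time, or backwards (distance between dot_wing and dot_collar above 0.0227 m or distance between dot_wing and dot_collar below 0.0066 m).
It fails at once if the vessel is forced against the station with more than 60 N (contact force between vessel and station above 60 N).
It fails at once if a bystander is disturbed (distance of any of dropper_bottle, ointment_pot, marker, cork_a from where it was at the start of the episode above 0.02 m).
It fails at once if the vessel is tipped over (angle between vessel's own z axis and vertical above 0.6 rad).
It also fails if it takes over 72 s, if anything falls off the work surface, if the arm or the gripper's body presses on something with over 40 N, if the wrist force passes 120 N, or if a joint passes its speed limit or range.

ROBOT

A 6-joint arm with a two-finger parallel gripper is mounted at the origin on a cart in front of the work surface, level with it; the furniture and walls round the work are solid. World frame = base frame: x ahead of the robot, y to its left, z up, the work surface at z = 0. Lengths are in m, angles in rad, forces in N, time in s.
With the tool pointing down it reaches from about 0.35 to 0.775 m from the base axis. Payload 5.5 kg.
Tool frame: the origin (TCP) lies between the finger pads; the fingertips stand 17 mm ahead of it and the grasp point (between the pads) lies 2 mm behind it (env.finger_overhang is the distance from the TCP to the fingertips, in m); z points along the fingers, y is the line along which they close (so a half turn about z gives the same grasp; the last joint's range is limited). The gripper opens to 85 mm and grips with 20 to 120 N. Pads are 22 mm wide; open, the fingers measure 114 mm over their backs; the gripper's body (76 mm by 85 mm) begins 54 mm behind the grasp point. The pads swing forward as they close: fully open they stand 13 mm farther back than shut.
Start: joints at [-1.289, 0.313, 0.046, 1.304, 0, 1.431], TCP at [0.235, -0.525, 0.248] pointing down, gripper open.
Joint ranges: [-2.76, 2.76], [-0.86, 1.69], [-1.03, 1.26], [-2.2, 2.34], [-1.47, 1.5], [-3.14, 3.14]. Speed limits (rad/s): [2.57, 2.57, 3.14, 3.14, 3.14, 3.14].

INTERFACE

Orientations are given as a unit quaternion [w, x, y, z].
In Python, from workcell import env gives the robot as it stands. The module is installed in compiled form; this text tells all that it offers.
- The arm moves only by the shell command python3 -m pendant 'ROWS' [FORCE]. ROWS is JSON, a list of rows, each a list of 5 numbers: the gripper's target within -1 to 1 (fully open at 1, half-way at 0, shut at -1), then the shift along the tool's x, y, z in m, then the turn about the tool's z in rad. A call has 1 to 8 rows; each row shifts and turns the commanded pose from where the row before left it, along the tool's axes as they then stand; what a row does not reach is not made up. A row lasts 1/8 s, in which the tool goes at most 62.5 mm and 10.7 degrees, less where a joint would pass 70% of its speed; a pose out of reach is approached as far as the arm can. A call with a gripper value outside its range is refused whole. The fingers move at their own pace and stop on an object; FORCE is the grip in N (left out, the last holds). Time passes only in rows, so rows that do not move let the fingers close. It gives the time, the measured TCP pose, the force, the opening and the grip force at its end, in the units of the state.
- env.get_state(): the state, without advancing time (a new reading comes with each control period).
- env.read_camera(name): name is "scene" or "top" or "wrist"; returns the picture (480x640x3 uint8, red, green, blue); there is no depth.
- env.calibration(name): a dict with "K" (3x3 intrinsics, pixels), "distortion" ([k1, k2, p1, p2, k3] as OpenCV has them; the pictures are not rectified), "T" (4x4, takes a point from camera to world coordinates); the wrist camera has in their place "tool_from_camera" (4x4, takes a point from camera to tool coordinates, whose origin is the TCP and whose axes are the flange's). Camera axes: x right, y down, z forward; pixel columns grow to the right and rows downward; lengths in m; the calibration is good to about 2 mm. A picture is of the moment at which its call begins: read the wrist's pose just before it. calibration takes no time and is no camera call.
- env.hand_in(): hands the job in; it is judged then, once.
Trained networks look in the newest picture that a camera, given by its name, has taken for a name from the list of things; names that differ only in an ending like _2 or _b are one class to them, and where a whole thing is asked for, a point or a joint stands for the part that bears it (a point fixed in the world has none). Each returns a list of dicts, best first, with "score" (0 to 1); they miss things now and then, are a little off and sometimes report something else, mostly with a low value. They report only what shows in the picture. A call takes as long as a camera call. They do not tell look-alikes from the thing itself.
- env.recognise(camera, label): "centre" ([column, row] in pixels, amid what is visible of it).
The state is a dict: "clock": time; "joint_pos": joint angles; "qvel": joint speeds; "tau": joint torques, N m; "tcp_pos": TCP position; "orientation": TCP orientation; "wrist_force": force on the tool from outside, world axes, zero at the start; "ft_torque": the same for the moment, N m; "finger_gap": finger opening in m; "grip_force": force on a finger pad.
Only numpy, scipy, OpenCV 4.12 (cv2) and the standard library are available. Lean on these libraries where they do the work, as an engineer would, in place of code of your own. Each camera call takes 0.05 s, during which the arm holds its last target. There are 200 camera calls.

## Working session

There is one attempt and no reset: what is moved stays moved. The work goes in short steps, Python scripts to look and compute and a shell command to move; the robot and the scene stay as the last step left them, time stands still between calls to the robot, and variables do not carry over. Pictures are saved under pics/ and viewed, at most 10 in all, crops included, and the job is handed in when it is done.

```bash
mkdir -p pics; cat > h.py <<'E'
import numpy as np, cv2
from workcell import env
from scipy.spatial.transform import Rotation as R
def pose():
    s=env.get_state(); q=s['orientation']; T=np.eye(4)
    T[:3,:3]=R.from_quat([q[1],q[2],q[3],q[0]]).as_matrix(); T[:3,3]=s['tcp_pos']; return T
def cam(n,T=None):
    c=env.calibration(n)
    return np.array(c['K']),np.array(c['distortion']),(np.array(c['T']) if n!='wrist' else (pose() if T is None else T)@np.array(c['tool_from_camera']))
def ray(n,px,z,T=None):
    K,D,C=cam(n,T)
    p=cv2.undistortPoints(np.array([[px]],float),K,D)[0,0]
    d=C[:3,:3]@np.array([p[0],p[1],1]); o=C[:3,3]
    return o+d*(z-o[2])/d[2]
def proj(n,P,T=None):
    K,D,C=cam(n,T); W=np.linalg.inv(C)
    return cv2.projectPoints(np.array(P,float).reshape(-1,3),cv2.Rodrigues(W[:3,:3])[0],W[:3,3],K,D)[0][:,0]
def save(n,f):
    im=env.read_camera(n); cv2.imwrite('pics/'+f,im[:,:,::-1]); return im
E
python3 - <<'E'
from h import *
a=save('top','top1.png')
hz={'vessel':.06,'wing':.1,'station':.015,'dropper_bottle':.04,'ointment_pot':.033,'marker':.01,'cork_a':.014}
for l,z in hz.items():
    for r in env.recognise('top',l)[:4]: print(l,round(r['score'],2),np.round(r['centre']),ray('top',r['centre'],z).round(3))
s=env.get_state();print(s['tcp_pos'],s['orientation'],s['finger_gap'])
print(pose()[:3,:3].round(3))
E
```

```text
vessel 0.89 [436. 272.] [ 0.465 -0.18   0.06 ]
wing 0.48 [440. 272.] [ 0.463 -0.18   0.1  ]
station 0.61 [155. 293.] [0.394 0.562 0.015]
station 0.58 [300. 246.] [0.53  0.175 0.015]
station 0.3 [379. 293.] [ 0.41  -0.039  0.015]
ointment_pot 0.61 [327. 184.] [0.695 0.105 0.033]
ointment_pot 0.47 [383. 192.] [ 0.678 -0.044  0.033]
marker 0.67 [377. 294.] [ 0.407 -0.034  0.01 ]
[ 0.23538878 -0.52457284  0.24819369] [-8.64050900e-05  9.77842390e-01  2.09342431e-01 -1.57119353e-05] 0.08500946467230663
[[ 0.912  0.409 -0.   ]
 [ 0.409 -0.912  0.   ]
 [ 0.    -0.    -1.   ]]
```

View pics/top1.png

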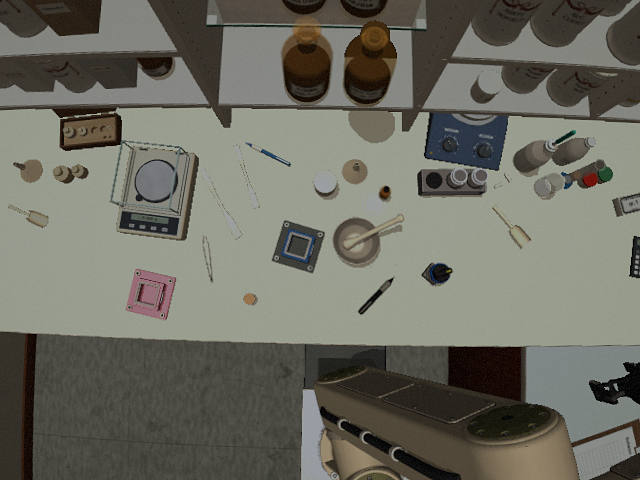

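The blue and dark-plated station is at pixel (300,246), and the pink one at (155,293) is the look-alike. The vessel is at (436,272). The mortar sits between vessel and station at (357,241), and the marker is at (377,294).

```bash
python3 -m pendant '[[1,0.05,-0.0315,0,0],[1,0.05,-0.0315,0,0],[1,0.05,-0.0315,0,0],[1,0.05,-0.0315,0,0],[1,0.05,-0.0315,0,0],[1,0.05,-0.0315,0,0],[1,0.0,0,0,0]]' 30
python3 - <<'E'
from h import *
print(env.calibration('wrist'))
T=pose();print(T.round(3))
a=save('wrist','w1.png')
for l,z in dict(vessel=.09,wing=.1,wing_grip=.1075).items():
    for r in env.recognise('wrist',l)[:2]: print(l,round(r['score'],2),np.round(r['centre']),ray('wrist',r['centre'],z,T).round(4))
E
```

```text
clock: 1.27
tcp_pos: [0.4333, -0.226, 0.2486]
orientation: [-0.0, 0.977, 0.213, 0.0]
wrist_force: [-0.5, -0.1, 0.2]
finger_gap: 0.0854
grip_force: 0.0
{'K': array([[400.55657885,   0.        , 318.81761656],
       [  0.        , 400.55657885, 240.6200069 ],
       [  0.        ,   0.        ,   1.        ]]), 'distortion': array([-0.04904604,  0.        ,  0.        ,  0.        ,  0.        ]), 'tool_from_camera': array([[-1.75497736e-04, -9.48702900e-01, -3.16168904e-01,
         8.15728773e-02],
       [ 9.99999925e-01, -2.76096248e-04,  2.73384219e-04,
        -1.43750340e-04],
       [-3.46653450e-04, -3.16168832e-01,  9.48702877e-01,
        -1.25289334e-01],
       [ 0.00000000e+00,  0.00000000e+00,  0.00000000e+00,
         1.00000000e+00]])}
[[ 0.91   0.416  0.001  0.433]
 [ 0.416 -0.91   0.    -0.226]
 [ 0.001 -0.    -1.     0.249]
 [ 0.     0.     0.     1.   ]]
vessel 0.83 [281. 159.] [ 0.4656 -0.1823  0.09  ]
wing 0.96 [278. 166.] [ 0.462  -0.1827  0.1   ]
wing_grip 0.85 [277. 167.] [ 0.4617 -0.1824  0.1075]
```

View pics/w1.png

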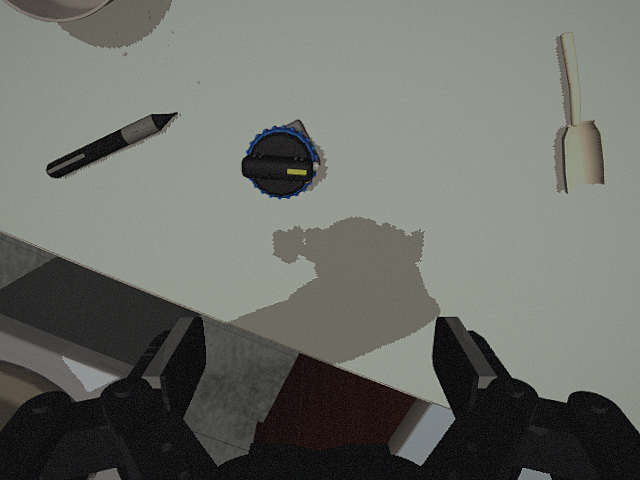

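```bash
python3 - <<'E'
from h import *
im=cv2.imread('pics/w1.png')[95:225,205:365]
cv2.imwrite('pics/w1c.png',cv2.resize(im,None,fx=4.6,fy=4.6,interpolation=cv2.INTER_CUBIC))
print(env.get_state()['joint_pos'])
T=pose()
for p,z in [((242,167),.115),((314,168),.115),((298,120),.024),((245,133),.09)]: print(p,ray('wrist',p,z,T).round(4))
E
```

```text
[-6.54440433e-01  1.46613311e-01 -1.68698850e-01  1.25531285e+00
 -4.02539467e-04  2.06652482e+00]
(242, 167) [ 0.4525 -0.1666  0.115 ]
(314, 168) [ 0.4707 -0.2092  0.115 ]
(298, 120) [ 0.4897 -0.185   0.024 ]
(245, 133) [ 0.47   -0.1573  0.09  ]
```

View pics/w1c.png

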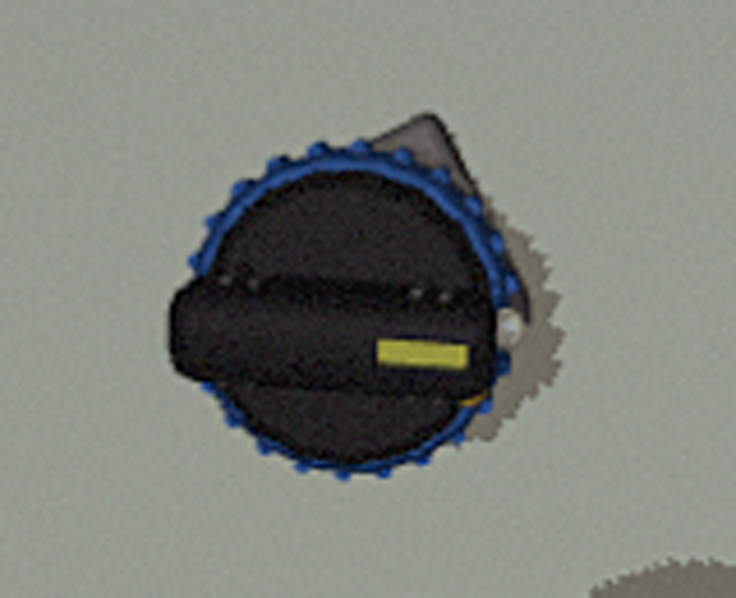

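```bash
python3 - <<'E'
from h import *
T=pose(); 
print(T[:3,3])
f=lambda a,b,n,z:(lambda d:print(n,np.degrees(np.arctan2(d[1],d[0])).round(1)))(ray(n,b,z,T)-ray(n,a,z,T))
c=lambda x,y:(x/4.6+205,y/4.6+95)
f(c(428,118),c(375,143),'wrist',.024)
f(c(428,118),c(478,195),'wrist',.024)
f(c(180,335),c(490,345),'wrist',.118)
q=[(285,220),(325,232),(311,271),(272,259)]
for i in range(4): f(q[i],q[(i+1)%4],'top',.008)
print(ray('top',(298.5,245.5),.008))
E
```

```text
[ 0.43133736 -0.23024741  0.24830483]
wrist 138.4
wrist -122.6
wrist -67.9
top -105.6
top 161.5
top 74.2
top -16.6
[0.53156116 0.17890228 0.008     ]
```

```bash
python3 -m pendant '[[1,0.0483,-0.0293,0,-0.18],[1,0,0,0,-0.18],[1,0,0,0,-0.18],[1,0,0,0,-0.18],[1,0,0,0,-0.18],[1,0,0,0,-0.18],[1,0,0,0,-0.18],[1,0,0,0,-0.18]]' 30 >/dev/null
python3 -m pendant '[[1,0,0,0,-0.09],[1,0,0,0,0],[1,0,0,0,0]]'
python3 - <<'E'
from h import *
T=pose();print(T.round(3))
a=save('wrist','w2.png')
for l,z in dict(vessel=.09,wing=.1,wing_grip=.1075).items():
    for r in env.recognise('wrist',l)[:1]: print(l,round(r['score'],2),np.round(r['centre']),ray('wrist',r['centre'],z,T).round(4))
np.save('T2.npy',T)
cv2.imwrite('pics/w2c.png',cv2.resize(a[150:330,220:460,::-1],None,fx=3.3,fy=3.3,interpolation=cv2.INTER_CUBIC))
E
```

```text
clock: 2.85
tcp_pos: [0.4634, -0.1839, 0.2483]
orientation: [0.0, 0.562, 0.827, -0.0]
wrist_force: [0.1, 0.9, 0.1]
finger_gap: 0.0851
grip_force: 0.0
[[-0.369  0.93  -0.     0.463]
 [ 0.93   0.369 -0.    -0.184]
 [-0.    -0.    -1.     0.248]
 [ 0.     0.     0.     1.   ]]
vessel 0.73 [318. 215.] [ 0.4609 -0.1776  0.09  ]
wing 0.81 [317. 224.] [ 0.4619 -0.1819  0.1   ]
wing_grip 0.84 [316. 226.] [ 0.4604 -0.1811  0.1075]
```

View pics/w2c.png

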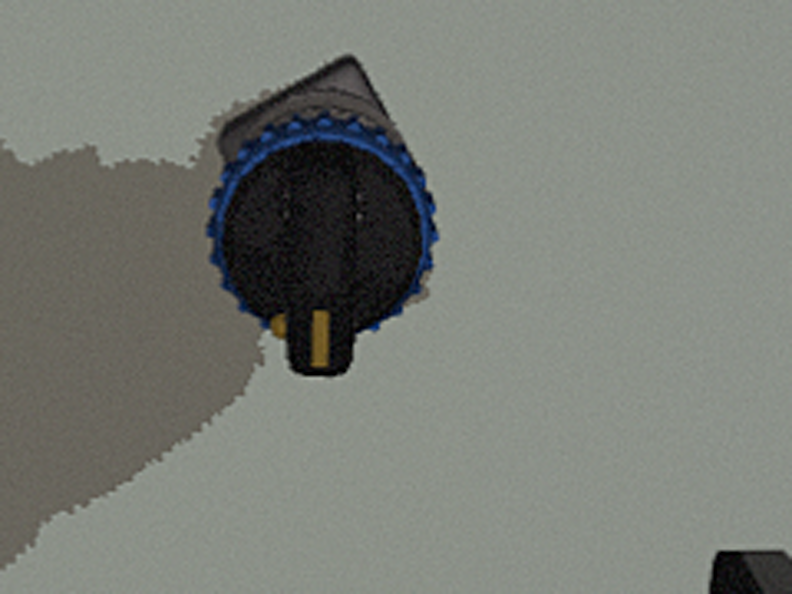

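```bash
python3 - <<'E'
from h import *
T=np.load('T2.npy'); 
c=lambda x,y:(x/3.3+220,y/3.3+150)
def f(a,b,z):
    d=ray('wrist',c(*b),z,T)-ray('wrist',c(*a),z,T); print(np.degrees(np.arctan2(d[1],d[0])).round(1),np.linalg.norm(d))
f((230,122),(340,62),0);f((356,62),(398,130),0);f((321,300),(320,370),.119)
for p,z in [((350,52),0),((221,130),0),((320,375),.113),((323,232),.09),((323,327),.09)]: print(ray('wrist',c(*p),z,T).round(4))
# refine edges by Canny + Hough in upscaled crop
im=cv2.imread('pics/w2.png');g=cv2.GaussianBlur(cv2.cvtColor(im,6),(5,5),1)
e=cv2.Canny(g,25,60)[160:195,283:345]
L=cv2.HoughLinesP(e,1,np.pi/360,9,minLineLength=12,maxLineGap=3)
for l in L[:,0]:
    a=np.array([l[0]+283,l[1]+160]);b=np.array([l[2]+283,l[3]+160])
    d=ray('wrist',b,0,T)-ray('wrist',a,0,T);print(a,b,(np.degrees(np.arctan2(d[1],d[0]))%90).round(1))
E
```

```text
50.2 0.03568979918088037
-36.3 0.022868179427846944
-69.2 0.015253819497533478
[ 0.4588 -0.1534  0.    ]
[ 0.4328 -0.1876  0.    ]
[ 0.4708 -0.2051  0.113 ]
[ 0.4621 -0.1816  0.09  ]
[ 0.4703 -0.2025  0.09  ]
[284 188] [325 166] 49.8
[324 188] [339 188] 21.7
[285 193] [328 168] 51.8
[306 194] [318 192] 31.2
[314 189] [328 184] 41.5
[329 168] [339 189] 47.5
[293 194] [315 181] 52.3
[307 191] [320 181] 59.4
[294 187] [310 187] 21.6
[298 180] [322 167] 50.0
[326 170] [332 182] 48.5
```

```bash
python3 -c "
from workcell import env;print(env.finger_overhang)"
python3 -m pendant '[[1,0.0023,-0.0006,0.04,0],[1,0,0,0.04,0],[1,0,0,0.035,0],[1,0,0,0.0165,0],[1,0,0,0,0]]' 80
python3 -m pendant '[[-1,0,0,0,0],[-1,0,0,0,0],[-1,0,0,0,0],[-1,0,0,0,0],[-1,0,0,0,0],[-1,0,0,0,0]]' 80
python3 -c "
from h import *
print(env.finger_overhang,env.get_state()['ft_torque'],proj('wrist',[0.462,-.182,.115]))"
```

```text
0.017
clock: 3.68
tcp_pos: [0.4614, -0.1803, 0.1155]
orientation: [-0.002, 0.56, 0.828, -0.0]
wrist_force: [-0.1, -0.2, -0.1]
finger_gap: 0.0853
grip_force: 0.0
clock: 4.42
tcp_pos: [0.4622, -0.1814, 0.1174]
orientation: [0.0, 0.561, 0.828, -0.001]
wrist_force: [-3.1, -2.0, 6.3]
finger_gap: 0.0127
grip_force: 79.6
0.017 [-0.27045643  0.67532674  0.00842042] [[316.71490694 341.8146817 ]]
```

```bash
python3 -m pendant '[[-1,0,0,-0.02,0],[-1,0,0,-0.04,0],[-1,0,0,-0.04,0],[-1,0,0,-0.04,0],[-1,0,0,-0.04,0],[-1,0,0,0,0]]' 80
python3 -m pendant '[[-1,0.0365,0.033,0,0],[-1,0.0365,0.033,0,0],[-1,0.0365,0.033,0,0],[-1,0.0365,0.033,0,0],[-1,0.0365,0.033,0,0],[-1,0.0365,0.033,0,0],[-1,0,0,0,0],[-1,0,0,0,0]]'
python3 - <<'E'
from h import *
T=pose();print(T.round(3));np.save('T3.npy',T)
a=save('wrist','w3.png')
for l,z in dict(station=.02,station_pocket=.028).items():
    for r in env.recognise('wrist',l)[:2]: print(l,round(r['score'],2),np.round(r['centre']),ray('wrist',r['centre'],z,T).round(4))
E
```

```text
clock: 5.18
tcp_pos: [0.4636, -0.1815, 0.2985]
orientation: [0.002, 0.56, 0.828, 0.0]
wrist_force: [1.8, -1.0, -7.2]
finger_gap: 0.0121
grip_force: 79.6
clock: 6.18
tcp_pos: [0.5636, 0.096, 0.2939]
orientation: [-0.002, 0.56, 0.828, -0.002]
wrist_force: [-0.5, -0.2, -6.5]
finger_gap: 0.0121
grip_force: 79.6
[[-0.373  0.928 -0.005  0.564]
 [ 0.928  0.373 -0.001  0.096]
 [ 0.001 -0.005 -1.     0.294]
 [ 0.     0.     0.     1.   ]]
station 0.56 [320.  97.] [0.5298 0.1807 0.02  ]
station 0.54 [318. 308.] [ 0.6109 -0.0262  0.02  ]
station_pocket 0.86 [318.  95.] [0.5274 0.1822 0.028 ]
```

View pics/w3.png

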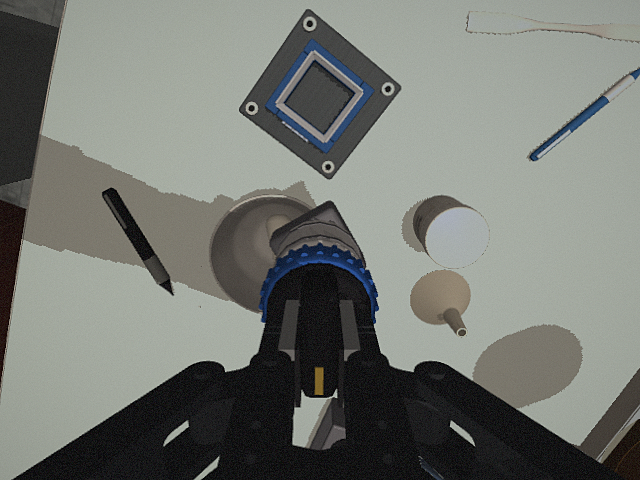

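```bash
python3 - <<'E'
from h import *
T=np.load('T3.npy')
im=cv2.imread('pics/w3.png');g=cv2.cvtColor(im,6)
out=np.hstack([cv2.resize(im[0:185,230:410],None,fx=2.2,fy=2.2,interpolation=2),cv2.resize(im[190:275,255:390],(390,246),interpolation=2)[:407] if 0 else cv2.copyMakeBorder(cv2.resize(im[190:275,255:390],(390,246),interpolation=2),0,161,0,0,0)])
cv2.imwrite('pics/w3c.png',out)
B=[(310,23),(388,89),(328,166),(251,108)]
W=np.array([ray('wrist',b,.011,T) for b in B]);print(W.round(4),W.mean(0))
for i in range(4):
    d=W[(i+1)%4]-W[i];print(np.linalg.norm(d).round(4),np.degrees(np.arctan2(d[1],d[0]))%90)
zb=T[2,3]-.1174
for a,b in [((275,235),(325,206)),((333,208),(360,243))]:
    d=ray('wrist',b,zb,T)-ray('wrist',a,zb,T);print(np.degrees(np.arctan2(d[1],d[0]))%90)
s,c=np.sin,np.cos
E
```

```text
[[0.4965 0.2383 0.011 ]
 [0.5872 0.2125 0.011 ]
 [0.5617 0.1226 0.011 ]
 [0.4707 0.1469 0.011 ]] [0.52905802 0.18007669 0.011     ]
0.0943 74.12390274288362
0.0935 74.15481577173868
0.0942 75.07048591917743
0.095 74.26667070811037
52.70190401926505
59.24497521804005
```

View pics/w3c.png

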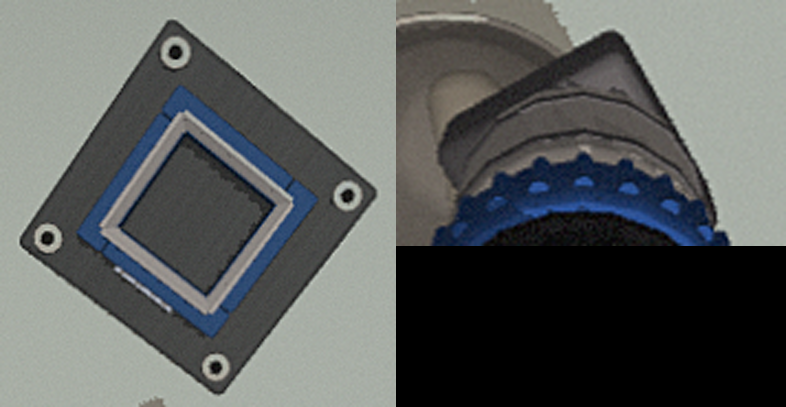

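```bash
python3 - <<'E'
from h import *
T=np.load('T3.npy'); zb=T[2,3]-.1174
c=lambda x,y:((x-396)/2.889+255,y/2.889+190)
r=lambda p:ray('wrist',c(*p),zb,T)
for a,b in [((450,133),(600,35)),((635,45),(708,195))]:
    d=r(b)-r(a);print(np.degrees(np.arctan2(d[1],d[0]))%90)
P=[r(p) for p in [(441,143),(614,28),(717,205)]]
print(np.round(P,4),np.linalg.norm(P[1]-P[0]),np.linalg.norm(P[2]-P[1]))
print('axis',T[:3,3])
# predicted outline for yaw candidates
for yaw in (48,50,52,54):
    a=np.radians(yaw);R2=np.array([[np.cos(a),-np.sin(a)],[np.sin(a),np.cos(a)]])
    for off in [0]:
        q=np.array([[22,22],[-22,22],[-22,-22],[22,-22]])/1000@R2.T+T[:2,3]
        px=proj('wrist',np.c_[q,np.full(4,zb)],T); print(yaw,((px-[255,190])*2.889+[396,0]).round().tolist())
E
```

```text
55.71338926077881
47.99673036086535
[[0.5343 0.0857 0.1765]
 [0.5599 0.1239 0.1765]
 [0.5968 0.0951 0.1765]] 0.04602960784161965 0.04685430947452154
axis [0.56363691 0.09602443 0.29394918]
48 [[629.0, 18.0], [447.0, 105.0], [538.0, 271.0], [713.0, 192.0]]
50 [[624.0, 16.0], [446.0, 110.0], [542.0, 272.0], [715.0, 187.0]]
52 [[619.0, 15.0], [444.0, 114.0], [547.0, 273.0], [716.0, 183.0]]
54 [[614.0, 14.0], [443.0, 119.0], [551.0, 274.0], [717.0, 179.0]]
```

```bash
R8='x'; python3 -m pendant '[[-1,0,0,0,-0.18],[-1,0,0,0,-0.18],[-1,0,0,0,-0.18],[-1,0,0,0,-0.18],[-1,0,0,0,-0.18],[-1,0,0,0,-0.18],[-1,0,0,0,-0.18],[-1,0,0,0,-0.18]]' 80 >/dev/null
python3 -m pendant '[[-1,0,0,0,-0.18],[-1,0,0,0,-0.18],[-1,0,0,0,-0.18],[-1,0,0,0,-0.18],[-1,0,0,0,-0.18],[-1,0,0,0,-0.18],[-1,0,0,0,-0.18],[-1,0,0,0,-0.18]]' >/dev/null
python3 -m pendant '[[-1,0,0,0,-0.18],[-1,0,0,0,-0.18],[-1,0,0,0,-0.18],[-1,0,0,0,-0.105],[-1,0,0,0,0]]' >/dev/null
python3 -m pendant '[[-1,-0.04,-0.008,0,0],[-1,-0.045,-0.008,0,0],[-1,-0.045,-0.008,0,0],[-1,-0.03,-0.006,0,0],[-1,-0.015,-0.003,0,0],[-1,0,0,0,0],[-1,0,0,0,0],[-1,0,0,0,0]]'
python3 - <<'E'
from h import *
T=pose();print(T.round(4));np.save('T4.npy',T);print(env.get_state()['joint_pos'])
a=save('wrist','w4.png')[:,:,::-1]
o=np.hstack([cv2.resize(a[0:190,225:415],None,fx=2.1,fy=2.1,interpolation=2),cv2.resize(a[190:290,255:390],(400,296),interpolation=2)[:399] if 0 else cv2.copyMakeBorder(cv2.resize(a[190:290,255:390],(390,289),interpolation=2),0,110,0,0,0)])
cv2.imwrite('pics/w4c.png',o)
E
```

```text
clock: 9.95
tcp_pos: [0.4682, 0.2441, 0.2966]
orientation: [0.0, 0.919, -0.393, 0.0]
wrist_force: [-0.1, 0.2, -6.9]
finger_gap: 0.0122
grip_force: 79.5
[[ 6.907e-01 -7.232e-01  1.000e-04  4.682e-01]
 [-7.232e-01 -6.907e-01 -4.000e-04  2.441e-01]
 [ 4.000e-04  2.000e-04 -1.000e+00  2.966e-01]
 [ 0.000e+00  0.000e+00  0.000e+00  1.000e+00]]
[ 3.28788275e-01  2.12184617e-01  2.94634571e-02  1.38808998e+00
 -4.21606260e-04 -2.00443138e+00]
```

View pics/w4c.png

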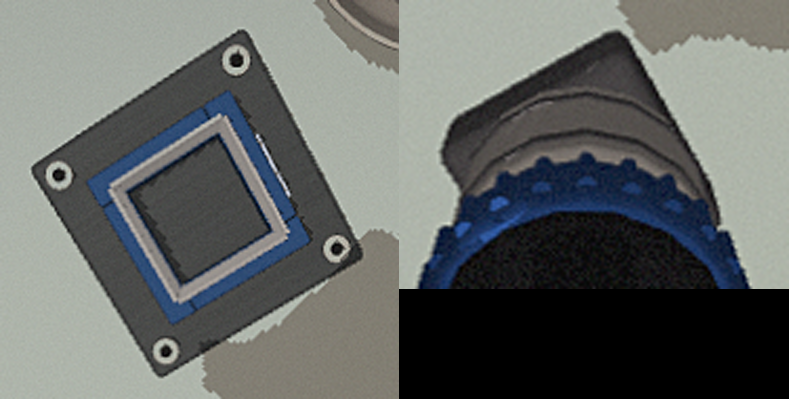

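```bash
cat > m.py <<'E'
from h import *
T=np.load('T4.npy'); zb=T[2,3]-.1174
c=lambda x,y:((x-399)/2.889+255,y/2.889+190)
r=lambda p:ray('wrist',c(*p),zb,T)
for a,b in [((455,128),(605,36)),((632,42),(712,190))]:
    d=r(b)-r(a);print(np.degrees(np.arctan2(d[1],d[0]))%90)
P=[r(p) for p in [(441,145),(619,28),(719,212)]]
d=P[2]-P[0];print('diag',np.degrees(np.arctan2(d[1],d[0]))%90,np.linalg.norm(d))
m=(P[0]+P[2])/2; off=T[:3,:3].T@(m-T[:3,3]);print('foot off tool',off)
W=np.array([ray('wrist',(x/2.1+225,y/2.1),.011,T) for x,y in [(236,61),(337,249),(166,352),(59,176)]])
for i in range(4):
    d=W[(i+1)%4]-W[i];print(np.linalg.norm(d).round(4),np.degrees(np.arctan2(d[1],d[0]))%90)
print(W.mean(0), T[:3,:3].T@(W.mean(0)-m))
L=np.array([ray('wrist',(x/2.1+225,y/2.1),.028,T) for x,y in [(222,117),(288,233),(179,300),(111,188)]])
print('lip',L.mean(0),[np.linalg.norm(L[(i+1)%4]-L[i]).round(4) for i in range(4)])
E
python3 m.py
```

```text
75.81856687816527
72.11783618704968
diag 29.27392001474061 0.0640645246771472
foot off tool [-0.00721623 -0.00077451  0.11739715]
0.0941 74.7206715333163
0.0943 74.56835661376473
0.0941 74.53912900212525
0.094 74.54181816244221
[0.5280664  0.17997802 0.011     ] [0.09484618 0.00176041 0.16827353]
lip [0.52831668 0.17949289 0.028     ] [np.float64(0.0568), np.float64(0.0572), np.float64(0.057), np.float64(0.0568)]
```

```bash
cat >> m.py <<'E'
print('----')
for name,t,segs in [('T4',T,[((470,119),(600,39)),((632,42),(705,177))])]:
    N=[];D=[]
    for a,b in segs:
        A=(t[:3,:3].T@(r(a)-t[:3,3]))[:2];B=(t[:3,:3].T@(r(b)-t[:3,3]))[:2]
        u=(B-A)/np.linalg.norm(B-A);n=np.array([-u[1],u[0]]); 
        if n@A<0:n=-n
        print(n,n@A); N.append(n);D.append(n@A-.022)
    print('centre offset tool xy',np.linalg.solve(N,D))
E
python3 m.py | sed -n '/----/,$p'
```

```text
----
[ 0.84597822 -0.53321746] 0.01915331427538731
[0.47623927 0.87931573] 0.020337998780749537
centre offset tool xy [-3.39674495e-03 -5.04231674e-05]
```

```bash
python3 -m pendant '[[-1,0.03,0,0,0],[-1,0.03,0.0005,0,0],[-1,0.02,0,0,0],[-1,0.011,0,0,0],[-1,0,0,0,0],[-1,0,0,0,0]]' 80
python3 -m pendant '[[-1,0,0,0.04,0],[-1,0,0,0.04,0],[-1,0,0,0.03,0],[-1,0,0,0.02,0],[-1,0,0,0.008,0],[-1,0,0,0,0],[-1,0,0,0,0]]'
```

```text
clock: 10.75
tcp_pos: [0.5295, 0.1796, 0.2968]
orientation: [-0.0, 0.92, -0.392, -0.0]
wrist_force: [0.6, -0.9, -6.5]
finger_gap: 0.0122
grip_force: 79.6
clock: 11.62
tcp_pos: [0.5308, 0.1794, 0.16]
orientation: [-0.001, 0.92, -0.392, 0.001]
wrist_force: [-0.3, 0.6, -6.1]
finger_gap: 0.0119
grip_force: 79.5
```

```bash
python3 -m pendant '[[-1,0.001,0.001,0.004,0],[-1,0,0,0.004,0],[-1,0,0,0.004,0],[-1,0,0,0,0]]'
python3 -m pendant '[[-1,0,0,0.003,0],[-1,0,0,0.003,0],[-1,0,0,0,0]]'
```

```text
clock: 12.12
tcp_pos: [0.5296, 0.1775, 0.1462]
orientation: [0.0, 0.92, -0.392, -0.0]
wrist_force: [-0.1, 0.1, -5.9]
finger_gap: 0.0126
grip_force: 79.6
clock: 12.5
tcp_pos: [0.5298, 0.1776, 0.1404]
orientation: [0.0, 0.92, -0.392, -0.0]
wrist_force: [-1.0, 0.3, -7.2]
finger_gap: 0.0119
grip_force: 79.6
```

Now the foot bottom is at about 0.023, so it is below the lip with no contact force. I'll continue gently.

```bash
python3 -m pendant '[[-1,0,0,0.003,0],[-1,0,0,0.003,0],[-1,0,0,0,0]]'
python3 -m pendant '[[-1,0,0,0.003,0],[-1,0,0,0.002,0],[-1,0,0,0,0]]'
```

```text
clock: 12.88
tcp_pos: [0.5298, 0.1776, 0.1344]
orientation: [0.0, 0.92, -0.392, -0.0]
wrist_force: [0.5, -0.1, -7.4]
finger_gap: 0.0122
grip_force: 79.6
clock: 13.25
tcp_pos: [0.5299, 0.1776, 0.1295]
orientation: [0.0, 0.92, -0.392, -0.0]
wrist_force: [0.3, -0.5, -7.1]
finger_gap: 0.0124
grip_force: 79.6
```

```bash
python3 -m pendant '[[-1,0,0,0.002,0],[-1,0,0,0.001,0],[-1,0,0,0,0]]'
python3 -m pendant '[[-1,0,0,0.001,0],[-1,0,0,0,0]]'
python3 -c "
from workcell import env;s=env.get_state();print(s['ft_torque'],s['tcp_pos'])"
```

```text
clock: 13.62
tcp_pos: [0.53, 0.1776, 0.1266]
orientation: [0.0, 0.92, -0.392, -0.0]
wrist_force: [-0.4, 0.1, -6.1]
finger_gap: 0.0119
grip_force: 79.6
clock: 13.88
tcp_pos: [0.53, 0.1776, 0.1257]
orientation: [0.0, 0.92, -0.392, -0.0]
wrist_force: [-0.5, 0.1, -5.9]
finger_gap: 0.0121
grip_force: 79.6
[-0.02695367 -0.02921993  0.03271042] [0.53004021 0.17763873 0.12570667]
```

```bash
python3 -m pendant '[[-1,0,0,0.001,0],[-1,0,0,0,0]]'
python3 -m pendant '[[-1,0,0,0.001,0],[-1,0,0,0,0]]'
```

```text
clock: 14.12
tcp_pos: [0.5304, 0.1778, 0.1254]
orientation: [-0.0, 0.92, -0.392, 0.0]
wrist_force: [-0.8, 1.1, -1.7]
finger_gap: 0.012
grip_force: 80.2
clock: 14.38
tcp_pos: [0.5306, 0.1779, 0.1253]
orientation: [-0.001, 0.92, -0.392, 0.001]
wrist_force: [-2.8, -0.2, 6.1]
finger_gap: 0.0123
grip_force: 81.3
```

```bash
python3 -m pendant '[[0,0,0,0,0],[0,0,0,0,0],[0,0,0,0,0],[0,-0.003,0,-0.001,0],[0,0,0,0,0],[0,0,0,0,0]]' 80
python3 -m pendant '[[-1,0,0,0,0],[-1,0,0,0,0],[-1,0,0,0,0],[-1,0,0,0,0]]' 80
python3 -c "
from workcell import env;s=env.get_state();print(s['ft_torque'],s['tcp_pos'],s['joint_pos'][5],s['tau'][5])"
```

```text
clock: 15.12
tcp_pos: [0.528, 0.1799, 0.1248]
orientation: [0.0, 0.92, -0.392, 0.0]
wrist_force: [1.4, -0.3, 0.4]
finger_gap: 0.0427
grip_force: 0.0
clock: 15.62
tcp_pos: [0.5283, 0.18, 0.125]
orientation: [-0.0, 0.92, -0.392, 0.0]
wrist_force: [0.4, 1.4, 0.1]
finger_gap: 0.0118
grip_force: 80.6
[ 0.35865979 -0.13796706 -0.01631214] [0.52828688 0.18002873 0.1250037 ] -2.1508324616209658 -0.034810155630111694
```

```bash
cat > s.py <<'E'
from workcell import env
s=env.get_state();print('torque',s['ft_torque'].round(3) if hasattr(s['ft_torque'],'round') else s['ft_torque'],'j6',round(float(s['joint_pos'][5]),3),'tau6',round(float(s['tau'][5]),3))
E
python3 -m pendant '[[-1,0,0,0,0.08],[-1,0,0,0,0.08],[-1,0,0,0,0.08],[-1,0,0,0,0]]';python3 s.py
```

```text
clock: 16.12
tcp_pos: [0.5285, 0.1801, 0.125]
orientation: [-0.0, 0.867, -0.499, 0.0]
wrist_force: [1.5, 1.0, 1.1]
finger_gap: 0.012
grip_force: 80.7
torque [ 0.368 -0.327  0.095] j6 -1.912 tau6 0.314
```

```bash
cat >> s.py <<'E'
import sys; sys.exit(not 0.05<s['ft_torque'][2]<0.16)
E
python3 -m pendant '[[-1,0,0,0,0.07],[-1,0,0,0,0.07],[-1,0,0,0,0]]'|grep force; python3 s.py && python3 -m pendant '[[-1,0,0,0,0.05],[-1,0,0,0,0.05],[-1,0,0,0,0]]'|grep force; python3 s.py && python3 -m pendant '[[-1,0,0,0,0.05],[-1,0,0,0,0.05],[-1,0,0,0,0]]'|grep force; python3 s.py
```

```text
wrist_force: [2.8, 1.9, 1.9]
grip_force: 80.8
torque [ 0.511 -0.458  0.111] j6 -1.773 tau6 0.29
wrist_force: [2.7, 2.5, 1.8]
grip_force: 80.8
torque [ 0.543 -0.598  0.099] j6 -1.673 tau6 0.241
wrist_force: [2.8, 2.8, 1.1]
grip_force: 80.9
torque [ 0.634 -0.686  0.131] j6 -1.573 tau6 0.242
```

```bash
python3 -m pendant '[[-1,0,0,0,0.06],[-1,0,0,0,0.06],[-1,0,0,0,0]]'|grep force; python3 s.py && python3 -m pendant '[[-1,0,0,0,0.06],[-1,0,0,0,0.06],[-1,0,0,0,0]]'|grep force; python3 s.py && python3 -m pendant '[[-1,0,0,0,0.06],[-1,0,0,0,0.06],[-1,0,0,0,0]]'|grep force; python3 s.py && python3 -m pendant '[[-1,0,0,0,0.06],[-1,0,0,0,0.06],[-1,0,0,0,0]]'|grep force; python3 s.py
```

```text
wrist_force: [3.3, 2.1, 2.1]
grip_force: 80.9
torque [ 0.656 -0.823  0.06 ] j6 -1.453 tau6 0.268
wrist_force: [4.0, 3.5, 2.2]
grip_force: 81.0
torque [ 0.662 -0.995  0.106] j6 -1.333 tau6 0.267
wrist_force: [5.2, 3.0, 2.0]
grip_force: 81.0
torque [ 0.693 -1.057  0.06 ] j6 -1.213 tau6 0.257
wrist_force: [3.7, 2.9, 3.0]
grip_force: 81.0
torque [ 0.681 -1.152  0.146] j6 -1.093 tau6 0.23
```

```bash
sed -i 's/0.05</-1</;s/<0.16/<0.19/' s.py; python3 -m pendant '[[-1,0,0,0,0.07],[-1,0,0,0,0.07],[-1,0,0,0,0]]'|grep force; python3 s.py && python3 -m pendant '[[-1,0,0,0,0.07],[-1,0,0,0,0.07],[-1,0,0,0,0]]'|grep force; python3 s.py
```

```text
wrist_force: [4.6, 2.2, 1.8]
grip_force: 81.0
torque [ 0.609 -1.1    0.031] j6 -0.953 tau6 0.248
wrist_force: [4.3, 1.0, 1.6]
grip_force: 81.0
torque [ 0.609 -1.209  0.133] j6 -0.813 tau6 0.248
```

```bash
python3 -m pendant '[[-1,0,0,0,0],[-1,0,0,0,0]]'|grep force;python3 s.py
```

```text
wrist_force: [4.8, 2.8, 3.1]
grip_force: 81.0
torque [ 0.574 -1.209  0.045] j6 -0.813 tau6 0.082
```

```bash
python3 -m pendant '[[-1,0,0,0,0.04],[-1,0,0,0,0.05]]'|grep aaa; python3 s.py && python3 -m pendant '[[-1,0,0,0,0.05],[-1,0,0,0,0.05]]'|grep aaa; python3 s.py && python3 -m pendant '[[-1,0,0,0,0.05],[-1,0,0,0,0.05]]'|grep aaa; python3 s.py && python3 -m pendant '[[-1,0,0,0,0.05],[-1,0,0,0,0.05]]'|grep aaa; python3 s.py 
python3 - <<'E'
from h import *
a=save('wrist','w5.png')[:,:,::-1]
cv2.imwrite('pics/w5c.png',cv2.resize(a[200:420,210:430],None,fx=2.7,fy=2.7,interpolation=2))
E
```

```text
torque [ 0.573 -1.282  0.193] j6 -0.722 tau6 -0.217
torque [ 0.573 -1.282  0.193] j6 -0.722 tau6 -0.217
torque [ 0.573 -1.282  0.193] j6 -0.722 tau6 -0.217
torque [ 0.573 -1.282  0.193] j6 -0.722 tau6 -0.217
```

View pics/w5c.png

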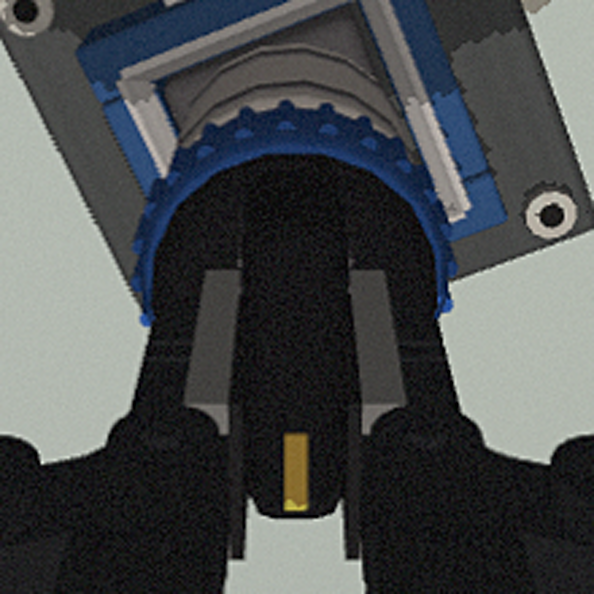

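The foot sits inside the pocket and the fingers hold the bar (yellow mark at 295,470). The dots are hidden behind the gripper, so I'll continue in steps judged by torque.

```bash
python3 s.py; python3 -m pendant '[[-1,0,0,0,0.04],[-1,0,0,0,0.04],[-1,0,0,0,0]]'|grep aaa; python3 s.py && python3 -m pendant '[[-1,0,0,0,0.04],[-1,0,0,0,0.04],[-1,0,0,0,0]]'|grep aaa; python3 s.py && python3 -m pendant '[[-1,0,0,0,0.04],[-1,0,0,0,0.04],[-1,0,0,0,0]]'|grep aaa; python3 s.py && python3 -m pendant '[[-1,0,0,0,0.04],[-1,0,0,0,0.04],[-1,0,0,0,0]]'|grep aaa; python3 s.py
```

```text
torque [ 0.619 -1.238  0.108] j6 -0.72 tau6 0.212
torque [ 0.552 -1.297  0.124] j6 -0.643 tau6 0.196
torque [ 0.525 -1.261  0.086] j6 -0.563 tau6 0.195
torque [ 0.496 -1.334  0.105] j6 -0.483 tau6 0.193
torque [ 0.404 -1.308  0.06 ] j6 -0.403 tau6 0.193
```

```bash
python3 -m pendant '[[-1,0,0,0,0.05],[-1,0,0,0,0.05],[-1,0,0,0,0]]'|grep aaa; python3 s.py && python3 -m pendant '[[-1,0,0,0,0.05],[-1,0,0,0,0.05],[-1,0,0,0,0]]'|grep aaa; python3 s.py && python3 -m pendant '[[-1,0,0,0,0.05],[-1,0,0,0,0.05],[-1,0,0,0,0]]'|grep aaa; python3 s.py && python3 -m pendant '[[-1,0,0,0,0.05],[-1,0,0,0,0.05],[-1,0,0,0,0]]'; python3 s.py
```

```text
torque [ 0.42  -1.272  0.14 ] j6 -0.303 tau6 0.21
torque [ 0.321 -1.296  0.068] j6 -0.203 tau6 0.209
torque [ 0.323 -1.342  0.155] j6 -0.103 tau6 0.209
clock: 23.05
tcp_pos: [0.5292, 0.1793, 0.1253]
orientation: [0.001, -0.093, 0.996, -0.001]
wrist_force: [5.2, -0.2, 2.2]
finger_gap: 0.0122
grip_force: 80.9
torque [ 0.248 -1.364  0.1  ] j6 -0.003 tau6 0.208
```

```bash
python3 -m pendant '[[-1,0,0,0,0.05],[-1,0,0,0,0.05],[-1,0,0,0,0]]'|grep aaa; python3 s.py && python3 -m pendant '[[-1,0,0,0,0.05],[-1,0,0,0,0.05],[-1,0,0,0,0]]'|grep aaa; python3 s.py && python3 -m pendant '[[-1,0,0,0,0.05],[-1,0,0,0,0.05],[-1,0,0,0,0]]'|grep aaa; python3 s.py && python3 -m pendant '[[-1,0,0,0,0.05],[-1,0,0,0,0.05],[-1,0,0,0,0]]'|grep clock; python3 s.py
```

```text
torque [ 0.176 -1.354  0.14 ] j6 0.097 tau6 0.273
torque [ 0.387 -1.253  0.264] j6 0.197 tau6 0.406
torque [ 0.387 -1.253  0.264] j6 0.197 tau6 0.406
torque [ 0.387 -1.253  0.264] j6 0.197 tau6 0.406
```

Torque is climbing now, so the thread stop is reached. I'll go on in fine steps.

```bash
sed -i 's/^import sys.*/import sys; sys.exit(not 0.22<s["tau"][5]<0.9 or s["ft_torque"][2]<0.2)/' s.py
python3 -m pendant '[[-1,0,0,0,0.03],[-1,0,0,0,0]]'|grep aaa; python3 s.py && python3 -m pendant '[[-1,0,0,0,0.03],[-1,0,0,0,0]]'|grep aaa; python3 s.py && python3 -m pendant '[[-1,0,0,0,0.03],[-1,0,0,0,0]]'|grep aaa; python3 s.py && python3 -m pendant '[[-1,0,0,0,0.03],[-1,0,0,0,0]]'|grep clock; python3 s.py
```

```text
torque [ 0.386 -1.19   0.337] j6 0.226 tau6 0.449
torque [ 0.386 -1.19   0.337] j6 0.226 tau6 0.449
torque [ 0.386 -1.19   0.337] j6 0.226 tau6 0.449
torque [ 0.386 -1.19   0.337] j6 0.226 tau6 0.449False
False
False
False
```

```bash
sed -i 's/sys.exit(\(.*\))$/sys.exit(int(\1))/' s.py
python3 -m pendant '[[-1,0,0,0,0.03],[-1,0,0,0,0]]'|grep aaa; python3 s.py && python3 -m pendant '[[-1,0,0,0,0.03],[-1,0,0,0,0]]'|grep aaa; python3 s.py && python3 -m pendant '[[-1,0,0,0,0.03],[-1,0,0,0,0]]'|grep aaa; python3 s.py && python3 -m pendant '[[-1,0,0,0,0.03],[-1,0,0,0,0]]'|grep clock; python3 s.py
```

```text
torque [ 0.433 -1.288  0.499] j6 0.256 tau6 0.531
torque [ 0.374 -1.339  0.371] j6 0.287 tau6 0.373
torque [ 0.259 -1.285  0.534] j6 0.316 tau6 0.605
clock: 25.05
torque [ 0.307 -1.279  0.645] j6 0.346 tau6 0.695
```

```bash

python3 -m pendant '[[-1,0,0,0,0],[-1,0,0,0,0]]'|grep -E 'gap|tcp'; python3 s.py; python3 -m pendant '[[-1,0,0,0,0.03],[-1,0,0,0,0]]'|grep aaa; python3 s.py && python3 -m pendant '[[-1,0,0,0,0.03],[-1,0,0,0,0]]'|grep clock; python3 s.py
```

```text
tcp_pos: [0.5289, 0.1797, 0.1254]
finger_gap: 0.0123
torque [ 0.286 -1.22   0.63 ] j6 0.346 tau6 0.624
torque [ 0.285 -1.28   0.672] j6 0.376 tau6 0.78
clock: 25.8
torque [ 0.497 -0.968 -0.031] j6 0.408 tau6 -0.001
```

Click: torque fell from 0.67 to 0 N m. I'll release and retreat straight up.

```bash

python3 -m pendant '[[-0.2,0,0,0,0],[0,0,0,0,0],[0.5,0,0,0,0],[0.5,0,0,0,0],[0.5,0,0,0,0]]'|grep -E 'gap|tcp|wrist'; python3 -m pendant '[[0.5,0,0,-0.02,0],[0.5,0,0,-0.04,0],[0.5,0,0,-0.04,0],[0.5,0,0,-0.04,0],[0.5,0,0,0,0],[0.5,0,0,0,0]]'
python3 - <<'E'
from h import *
T=pose();np.save('T6.npy',T);a=save('wrist','w6.png')[:,:,::-1]
cv2.imwrite('pics/w6c.png',cv2.resize(a[130:330,210:430],None,fx=3,fy=3,interpolation=2))
E
```

```text
tcp_pos: [0.5278, 0.1798, 0.1247]
wrist_force: [0.1, 0.3, -0.7]
finger_gap: 0.0643
clock: 27.18
tcp_pos: [0.5278, 0.1798, 0.2643]
orientation: [-0.0, 0.112, 0.994, -0.0]
wrist_force: [-0.7, -0.3, -0.3]
finger_gap: 0.0641
grip_force: 0.0
```

View pics/w6c.png

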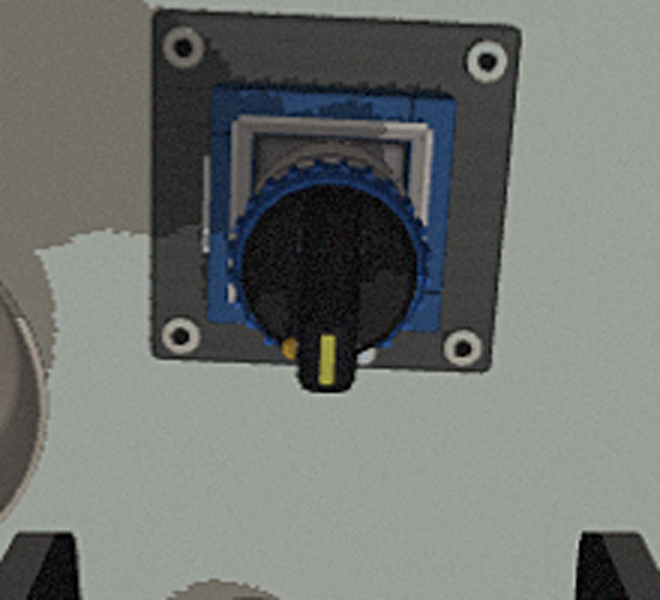

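The vessel stands seated in the pocket. The yellow dot at (290,348) and white dot at (368,355) are about 0.87 rad apart around the axis, which means exactly one click (0.4 + 0.45). I'm handing it in.

```bash
python3 -c "
from workcell import env;print(env.hand_in())"
```

```text
the job is handed in; nothing more can be done
None
```

The vessel is standing fully down in the capping station's pocket with the cap tightened to its first click, the gripper is clear, and the job is handed in; the hand-in call returned no verdict.

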